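# Seat the raised cartridge in the analyser

### The arm

A 6-joint arm with a two-finger parallel gripper is mounted at the origin on the work surface. World frame = base frame: x ahead of the robot, y to its left, z up, the work surface at z = 0. Lengths are in m, angles in rad, forces in N, time in s.
With the tool pointing down it reaches from about 0.325 to 0.9 m from the base axis. Payload 6.1 kg.
Tool frame: the origin (TCP) lies midway between the tips of the shut fingers; the grasp point (between the pads) lies 19 mm behind it; x points along the fingers, y is the direction in which the jaws open and shut, and the axes are right-handed (so a half turn about x gives the same grasp; the last joint's range is limited). The gripper opens to 85 mm and grips with 20 to 120 N. Pads are 22 mm wide; open, the fingers measure 114 mm over their backs; the gripper's body (76 mm by 85 mm) begins 54 mm behind the grasp point. The pads swing forward as they close: fully open they stand 13 mm farther back than shut.
Start: joints at [1.096, 0.22, 1.526, -0, 1.395, -0.126], TCP at [0.214, 0.587, 0.231] pointing down, gripper open.
Joint ranges: [-2.98, 2.98], [-0.91, 2.08], [0.09, 2.57], [-1.24, 4.39], [0.2, 2.65], [-2.68, 2.68]. Speed limits (rad/s): [2.57, 2.57, 3.01, 3.14, 3.14, 3.14].

### API

Orientations are given as [roll, pitch, yaw] about the fixed x, y, z axes, in that order (R = Rz(yaw) Ry(pitch) Rx(roll)).
In Python, from plant import movep, move_l, set_joints, gripper_to, hold, inverse_kinematics, observe, get_image, get_calibration, Unreachable, job_done gives the robot as it stands. Calls block until the motion is done:
- movep(position, orientation): joint-space move of the TCP to a pose.
- move_l(position, feed=0.15, rotation=None, max_force=None): straight line of the TCP; rotation=None keeps the orientation; feed is the mean speed in m/s. With max_force (N) it stops when the force on the tool has changed by that much, and returns True; else False.
- set_joints(angles): joint-space move.
- gripper_to(opening, f_grip=None): finger opening in m; f_grip is the grip in N (None keeps the last); returns when the fingers have stopped.
- hold(seconds).
- inverse_kinematics(position, orientation): joint angles nearest the present ones, or None.
- observe(): the state.
- get_image(name): name is "scene" or "top" or "wrist"; returns (picture, depth): 384x512x3 uint8, red, green, blue; 384x512 float32, m along the optical axis (not along the pixel's ray), 0 where there is no reading.
- get_calibration(name): a dict with "intrinsics" (3x3 intrinsics, pixels), "world_from_camera" (4x4, takes a point from camera to world coordinates). Camera axes: x right, y down, z forward; pixel columns grow to the right and rows downward; lengths in m; the calibration is good to about 2 mm. The wrist camera is an equidistant fisheye: a pixel r from the principal point sees the ray r / f radians off the axis. A picture is of the moment at which its call begins: read the wrist's pose just before it. get_calibration takes no time and is no camera call; for the wrist camera it gives the pose at the moment of the call.
A pose or a line that the arm cannot do raises Unreachable and nothing moves.
- job_done(): hands the job in, once; it reports no verdict.
The state is a dict: "time_s": time; "q": joint angles; "joint_velocities": joint speeds; "joint_torque": joint torques, N m; "eef_pos": TCP position; "tcp_rot": TCP orientation; "ft_force": force on the tool from outside, world axes, zero at the start; "torque": the same for the moment, N m; "opening": finger opening in m.
Only numpy, scipy, OpenCV 4.12 (cv2) and the standard library are available. Lean on these libraries where they do the work, as an engineer would, in place of code of your own. Each camera call takes 0.05 s, during which the arm holds its last target. There are 200 camera calls.

### The job

Press the analyser's cover at its press mark and let go so that it pops open by itself, push the raised red cartridge straight down until it is fully seated, level with its blue neighbours, and then press the cover shut again so that it latches flush and stays closed. Only push with the fingers: do not pull the cartridge up, and leave the other things on the bench where they are.

Things in the scene. Friction and masses are not known exactly. Their poses are not given: they have to be found in the camera images.
- analyser: Fixed white bench analyser with a red band: 260 mm deep (x), 240 mm wide (y), flat top 110 mm above the bench; a grey display housing 28 mm high stands on the rear of the top (x 80 to 125 mm). Origin: centre of the underside; x points from its front (robot side) to its rear, y to its left, z up.
- bay (a point): Centre of the floor (50 mm above the bench) of the bay under the cover, 164 x 174 mm. Three 28 mm square cartridges stand in it in a row along y, 38 mm apart: the middle one red, the outer two blue, fixed and seated, tops 76 mm above the bench. A fixed black latch block 50 x 34 mm fills its front left corner, top 88 mm above the bench.
- cover (a joint): Push-latch cover, angle in rad: 0 latched and flush, 1.2 fully open. To unlatch: push it down to its stop at about -0.04 (6 to 7 mm at the free edge) and let go; a spring swings it to 1.2 in about 2 s. To latch: swing it down against the spring, push it to the same stop and let go; it rests at 0. The spring gives 2 to 3 N at the free edge; about 10 N pressed slowly at the mark reaches the stop.
- cover_press (a point): Round white press mark, 22 mm across, on the cover's top face in the red stripe along its free edge. The cover is a white panel 160 mm from hinge to free edge, 170 mm wide, 6 mm thick; the mark is 143 mm from the hinge, 17 mm from the free edge. It moves with the cover; z is the outward normal, x points to the hinge. Shut, it lies 110 mm above the bench.
- cover_hinge (a point): Middle of the cover's hinge axis, along its rear edge and parallel to the analyser's y, 107 mm above the bench (3 mm below the top face of the shut cover). The free edge is on the analyser's front side and swings up and to the rear; fully open it stands about 150 mm above the hinge and 58 mm in front of it.
- cartridge (a joint): How far the red cartridge stands proud of its seat, in m: 0 fully seated (top level with the two blue ones, 76 mm above the bench), at the start 0.008 to 0.015. It slides straight up and down with a friction of about 4 N and stays where it is left; it meets a hard stop at 0.
- cartridge_top (a point): Centre of the top face (28 x 28 mm, white dot) of the red middle cartridge; it lies 80 mm in front of the analyser's origin (-x) and 22 mm to its right (-y).
- spare_cartridge: loose spare cartridge, a red upright block 28 x 28 x 50 mm with a white dot on top, standing on the bench to the right of the analyser; bystander. Origin at the centre of its underside.
- sample_vial: small capped vial, 28 mm across, 65 mm high, standing on the bench to the left of the analyser; bystander. Origin at the centre of its underside.
- timer: flat white lab timer 50 x 70 x 24 mm lying on the bench in front of the analyser; bystander. Origin at the centre of its underside.
- tube_rack: blue rack of capped tubes 90 x 160 mm, 92 mm high, on the right of the bench; bystander. Origin at the centre of its underside.
- sharps_pot: open yellow pot 90 mm across, 100 mm high, on the right of the bench; bystander. Origin at the centre of its underside.
- wash_bottle: white bottle with a red cap, 64 mm across, 170 mm high, on the left of the bench; bystander. Origin at the centre of its underside.
- tip_box: green box with a clear lid, 85 x 120 x 60 mm, on the left of the bench; bystander. Origin at the centre of its underside.

How it is judged:
By the outcome, as a careful person would: the job done as asked, in the order asked, and still so for the second after the job is handed in, with the robot touching nothing.
It also fails if it takes over 54 s, if anything falls off the work surface, if the arm or the gripper's body presses on something with over 40 N, if the wrist force passes 120 N, or if a joint passes its speed limit or range.

## Working session

There is one attempt and no reset: what is moved stays moved. The work goes in short steps, each a Python script; the robot and the scene stay as the last script left them, time stands still between calls to the robot, and variables do not carry over. Pictures are saved under pics/ and viewed, about 8 in all and at most 12, crops included, and the job is handed in when it is done.

```bash
ls; mkdir -p pics; python3 - <<'E'
from plant import *
import cv2,numpy as np
np.set_printoptions(precision=4,suppress=True)
for n in ("scene","top"):
    im,d=get_image(n); cv2.imwrite(f"pics/{n}0.png",im[:,:,::-1]); np.savez(f"{n}0.npz",im=im,d=d)
    c=get_calibration(n); print(n,c)
print(observe())
E
```

```text
pics
scene {'intrinsics': array([[361.1693,   0.    , 259.6262],
       [  0.    , 361.1693, 189.6901],
       [  0.    ,   0.    ,   1.    ]]), 'world_from_camera': array([[-0.072 ,  0.543 , -0.8367,  1.3544],
       [ 0.9974,  0.0382, -0.061 ,  0.048 ],
       [-0.0011, -0.8389, -0.5443,  0.6668],
       [ 0.    ,  0.    ,  0.    ,  1.    ]])}
top {'intrinsics': array([[427.3985,   0.    , 265.0193],
       [  0.    , 427.3985, 192.1206],
       [  0.    ,   0.    ,   1.    ]]), 'world_from_camera': array([[ 0.0286, -0.9972,  0.0694,  0.4339],
       [-0.9996, -0.028 ,  0.0092, -0.0241],
       [-0.0073, -0.0696, -0.9975,  1.4141],
       [ 0.    ,  0.    ,  0.    ,  1.    ]])}
{'time_s': 0.1, 'q': array([ 1.0959,  0.2212,  1.5275, -0.    ,  1.3947, -0.1261]), 'joint_velocities': array([ 0.0006, -0.004 , -0.0034,  0.0003,  0.0022,  0.0012]), 'joint_torque': array([  0.0007, -49.8241, -39.0545,  -0.0001,   0.0058,   0.    ]), 'eef_pos': array([0.2134, 0.5868, 0.2303]), 'tcp_rot': array([-1.6838,  1.569 , -2.0326]), 'ft_force': array([-0.5968,  0.4117, -0.3837]), 'torque': array([-0.049 , -0.0264,  0.0135]), 'opening': 0.08554277825532677}
```

View pics/top0.png

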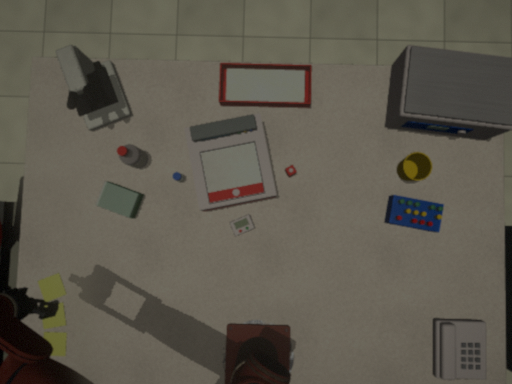

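View pics/scene0.png

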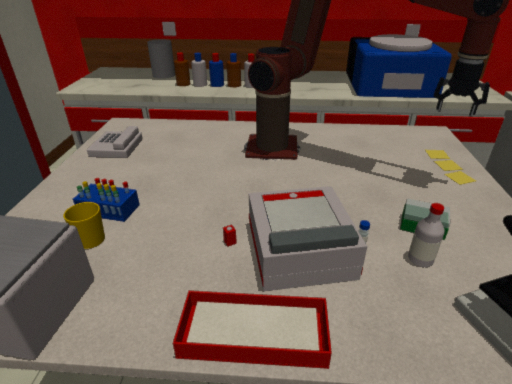

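The top view shows the analyser around (235,165) with its red stripe at about (236,192) and the white mark at its middle. The grey housing is at (223,128), the spare cartridge at (291,171), the vial at (178,177) and the timer at (242,225). The scene view confirms that the cover is shut.

```bash
cat > h.py <<'E'
from plant import *
import cv2,numpy as np
np.set_printoptions(precision=4,suppress=True)
def cast(uv,z,c,fish=False):
    """pixels -> world points on the plane at height z"""
    K,T=c["intrinsics"],c["world_from_camera"]
    p=(np.atleast_2d(uv).astype(float)-K[:2,2])/[K[0,0],K[1,1]]
    if fish:
        th=np.linalg.norm(p,axis=1,keepdims=True)+1e-12
        r=np.hstack([p/th*np.sin(th),np.cos(th)])
    else: r=np.hstack([p,np.ones((len(p),1))])
    r=r@T[:3,:3].T
    return T[:3,3]+r*((z-T[2,3])/r[:,2])[:,None]
def red(im):
    i=im.astype(int); return ((i[...,0]>70)&(i[...,0]>1.8*i[...,1])&(i[...,0]>1.8*i[...,2])).astype(np.uint8)
E
python3 - <<'E'
from h import *
for n,win in (("top",(170,215,190,280)),("scene",(185,215,240,340))):
    z=np.load(n+"0.npz"); c=get_calibration(n); m=red(z["im"])
    w=np.zeros_like(m); a,b,e,f=win; w[a:b,e:f]=m[a:b,e:f]
    cs=sorted(cv2.findContours(w,cv2.RETR_EXTERNAL,cv2.CHAIN_APPROX_NONE)[0],key=cv2.contourArea)[-2:]
    for k in cs:
        P=cast(k[:,0],0.11,c)[:,:2].astype(np.float32)
        r=cv2.minAreaRect(P*1000); print(n,cv2.contourArea(k),cv2.boundingRect(k),r)
    h=cv2.convexHull(cs[-1]); hm=cv2.fillConvexPoly(np.zeros_like(m),h,1); hm=cv2.erode(hm,np.ones((3,3)))
    v,u=np.where(hm&(1-w)); print("mark px",u.mean(),v.mean(),len(u),cast([[u.mean(),v.mean()]],.11,c), cast([[u.mean(),v.mean()]],.11,c) if 0 else z["d"][int(v.mean()),int(u.mean())])
E
```

```text
top 184.5 (237, 183, 27, 14) ((531.8219604492188, 34.57204055786133), (27.109447479248047, 79.17684936523438), 12.949479103088379)
top 187.0 (208, 189, 27, 13) ((512.5166625976562, 122.52288818359375), (27.69645118713379, 76.90119171142578), 12.949474334716797)
mark px 232.0 192.5 2 [[0.5205 0.089  0.11  ]] 1.3040205
scene 136.0 (294, 190, 30, 8) ((509.1874694824219, 124.14677429199219), (30.5367488861084, 79.11222076416016), 12.55935287475586)
scene 144.0 (262, 193, 33, 8) ((528.90087890625, 37.614078521728516), (30.559844970703125, 85.3277816772461), 12.556437492370605)
mark px 290.3333333333333 195.66666666666666 3 [[0.5228 0.0724 0.11  ]] 0.9952017
```

```bash
python3 - <<'E'
from h import *
move_l([0.2134,0.5868,0.33],0.25)
yaw=0.22
movep([0.50,0.075,0.30],[0,np.pi/2,yaw]); gripper_to(0.0)
c=get_calibration("wrist"); im,d=get_image("wrist"); cv2.imwrite("pics/w1.png",im[:,:,::-1]); np.savez("w1.npz",im=im,d=d,**c)
o=observe(); print(o["time_s"],o["eef_pos"],o["tcp_rot"],o["q"],o["opening"]); print(c)
E
```

```text
3.5667 [0.5   0.075 0.3  ] [1.4523 1.5708 1.6723] [-0.0072 -0.1069  1.7401  0.      1.5084 -1.798 ] -0.00014141976518778368
{'intrinsics': array([[297.3186,   0.    , 254.6328],
       [  0.    , 297.3186, 188.5189],
       [  0.    ,   0.    ,   1.    ]]), 'world_from_camera': array([[-0.2176,  0.9343,  0.2823,  0.4271],
       [ 0.976 ,  0.2082,  0.0635,  0.0584],
       [ 0.0006,  0.2894, -0.9572,  0.4421],
       [ 0.    ,  0.    ,  0.    ,  1.    ]])}
```

View pics/w1.png

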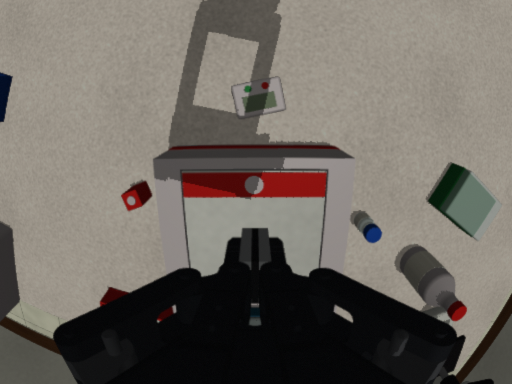

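The wrist view shows the mark at (254,185) in the red stripe (182–327, 170–198). The cover is shut, and the shut fingers are at (256,240).

```bash
python3 - <<'E'
from h import *
z=np.load("w1.npz"); c={k:z[k] for k in("intrinsics","world_from_camera")}
m=red(z["im"]); w=np.zeros_like(m); w[162:205,172:340]=m[162:205,172:340]
n,l,s,_=cv2.connectedComponentsWithStats(w); k=1+s[1:,4].argmax(); v,u=np.where(l==k); print(s[k])
P=cast(np.c_[u,v],.11,c,True)[:,:2].astype(np.float32)*1000
print(cv2.minAreaRect(P))
hole=((1-(l==k))[172:197,238:270]).astype(np.uint8); n2,l2,s2,c2=cv2.connectedComponentsWithStats(hole); print(s2,c2)
j=1+np.argmin(np.linalg.norm(c2[1:]-[16,13],axis=1)); pm=c2[j]+[238,172]
print(pm,cast([pm],.11,c,True))
vv,uu=np.where(l2==j);Q=cast(np.c_[uu+238,vv+172],.11,c,True)[:,:2]*1000;print(Q.max(0)-Q.min(0))
print(z["d"][185,254])
# depth-derived height check
E
```

```text
[ 182  172  145   25 3201]
((520.0607299804688, 78.18928527832031), (29.49386215209961, 170.28907775878906), 12.563255310058594)
[[  0   0  32  25 507]
 [  0   0  23   1  23]
 [  7   4  19  18 270]] [[15.5306 12.2801]
 [11.      0.    ]
 [15.8259 12.4963]]
[253.8259 184.4963] [[0.5205 0.0785 0.11  ]]
[21.3425 21.4431]
0.3441747
```

The mark is at (0.5205, 0.0785) with yaw 0.219. The stripe measures 170 mm and the mark about 21 mm, both matching the given sizes. Next I press it.

```bash
python3 - <<'E'
from h import *
M=np.array([0.5205,0.0785]); yaw=0.2193; X=np.array([np.cos(yaw),np.sin(yaw)])
def p(xy,z): return [*xy,z]
move_l(p(M,0.125),0.2,rotation=[0,np.pi/2,yaw])
f0=observe()["ft_force"]
hit=move_l(p(M,0.097),0.015,max_force=16)
o=observe(); print(hit,o["eef_pos"],o["ft_force"]-f0,o["time_s"])
move_l(p(M-0.05*X,0.20),0.4)
move_l(p(M-0.10*X,0.33),0.4)
hold(1.2)
o=observe(); print(o["eef_pos"],o["ft_force"],o["time_s"])
c=get_calibration("wrist"); im,d=get_image("wrist"); cv2.imwrite("pics/w2.png",im[:,:,::-1]); np.savez("w2.npz",im=im,d=d,**c)
im,d=get_image("scene"); cv2.imwrite("pics/s2.png",cv2.resize(im[100:300,180:420,::-1],None,fx=2.5,fy=2.5))
E
```

```text
True [0.5204 0.0785 0.1055] [-2.9907  0.4977  5.3602] 5.8833
[0.4229 0.0568 0.33  ] [ 0.5663 -0.0314  0.2866] 8.0
```

View pics/w2.png

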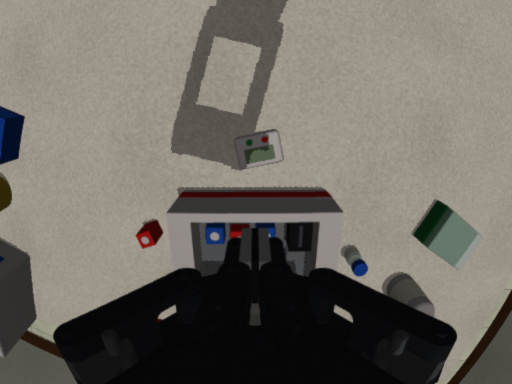

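The cover is open. The bay shows the blue cartridges at (215,233) and (265,230), the red one between them at about (238,231) and partly behind the finger, and the latch block at (300,236).

```bash
python3 - <<'E'
from h import *
M=np.array([0.5205,0.0785]); yaw=0.2193; X=np.array([np.cos(yaw),np.sin(yaw)]);Y=np.array([-X[1],X[0]])
# shift to see the bay past the fingers
move_l([*(M-0.10*X+0.06*Y),0.30],0.3)
c=get_calibration("wrist"); im,d=get_image("wrist"); np.savez("w3.npz",im=im,d=d,**c)
im2=im[180:280,140:340,::-1]; cv2.imwrite("pics/w3.png",cv2.resize(im2,None,fx=4,fy=4))
i=im.astype(int)
for name,m,z in (("blue",(i[...,2]>70)&(i[...,2]>1.6*i[...,0]),.076),("red",red(im)>0,.087)):
    n,l,s,ce=cv2.connectedComponentsWithStats(m.astype(np.uint8))
    for k in range(1,n):
        if s[k,4]>60:
            P=cast([ce[k]],z,c,True)[0,:2]; print(name,s[k],ce[k],P,"rel mark",(P-M)@X,(P-M)@Y)
print(observe()["time_s"])
E
```

```text
blue [160 236  20  17 238] [169.7647 243.7269] [0.5494 0.0241] rel mark 0.016403411365529773 -0.059340559885965774
blue [212 237  19  18 181] [218.9061 244.326 ] [0.5329 0.093 ] rel mark 0.015247199702013672 0.011482931924527599
red [ 97 237  19  18 165] [105.903  245.2848] [ 0.5732 -0.0716] rel mark 0.018827016343281888 -0.1579847666966552
red [184 240  21  19 293] [193.9352 248.9829] [0.5424 0.0609] rel mark 0.017589498047221444 -0.02197482828383713
8.525
```

View pics/w3.png

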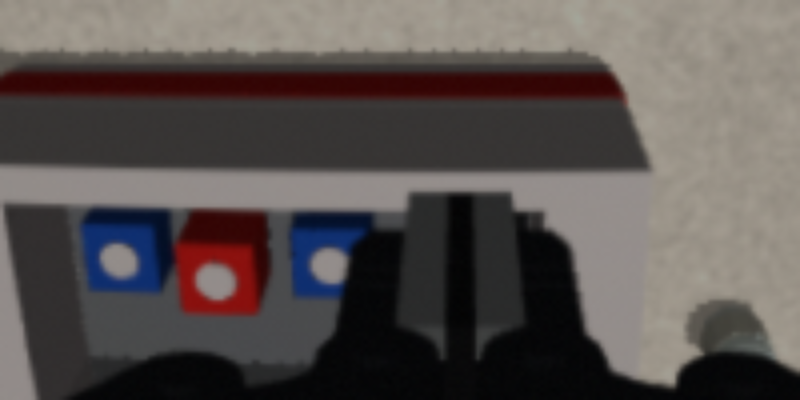

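View pics/s2.png

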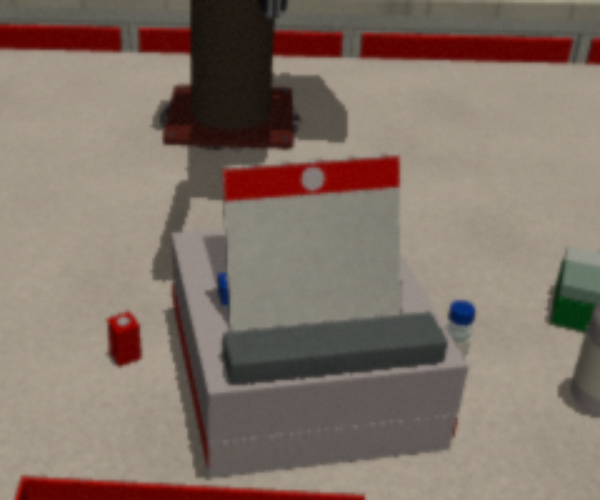

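The cover stands fully open, with the mark showing at the top of the scene view. The red cartridge's dot is at wrist pixel (194,250), and the blue dots are at (169.8,245) and (222,246).

```bash
python3 - <<'E'
from h import *
M=np.array([0.5205,0.0785]); yaw=0.2193; X=np.array([np.cos(yaw),np.sin(yaw)]);Y=np.array([-X[1],X[0]])
z=np.load("w3.npz"); c={k:z[k] for k in("intrinsics","world_from_camera")}
b=cast([[169.75,245],[222,246.25]],.076,c,True)[:,:2]; r=cast([[194,250.25]],.087,c,True)[0,:2]
print("blue sep",np.linalg.norm(b[1]-b[0]),"mid",b.mean(0),"red",r,"rel mark",(r-M)@X,(r-M)@Y,(b.mean(0)-M)@X)
C=(b.mean(0)+r)/2 
if abs(np.linalg.norm(b[1]-b[0])-.076)<.006 and np.linalg.norm(b.mean(0)-r)<.006:
    rot=[0,np.pi/2-0.12,yaw]
    move_l([*(C-0.03*X),0.22],0.3,rotation=rot)
    move_l([*C,0.108],0.2)
    f0=observe()["ft_force"]
    hit=move_l([*C,0.070],0.015,max_force=22)
    o=observe(); print(hit,o["eef_pos"],o["ft_force"]-f0)
    hold(.3); o=observe(); print(o["eef_pos"],o["ft_force"]-f0,o["time_s"])
E
```

```text
blue sep 0.07527712966688768 mid [0.5432 0.061 ] red [0.5444 0.0612] rel mark 0.019573259428802496 -0.022049390762586465 0.018326730763330093
True [0.5439 0.0612 0.0767] [-2.0421  0.1126  6.1974]
[0.5439 0.0612 0.0767] [-1.4648  0.5402  5.2151] 12.1
```

```bash
python3 - <<'E'
from h import *
M=np.array([0.5205,0.0785]); yaw=0.2193; X=np.array([np.cos(yaw),np.sin(yaw)]);Y=np.array([-X[1],X[0]])
C=np.array([.5438,.0611])
hit=move_l([*C,0.070],0.015,max_force=22)
o=observe(); print(hit,o["eef_pos"],o["ft_force"],o["time_s"])
move_l([*C,0.125],0.2)
move_l([*(M-0.10*X+0.06*Y),0.30],0.3,rotation=[0,np.pi/2,yaw])
c=get_calibration("wrist"); im,d=get_image("wrist"); np.savez("w4.npz",im=im,d=d,**c)
cv2.imwrite("pics/w4.png",cv2.resize(im[180:280,140:340,::-1],None,fx=4,fy=4))
i=im.astype(int)
for (u,v) in ((170,250),(194,252),(218,250)): print(d[v-12:v+4:3,u])
E
```

```text
True [0.5439 0.0611 0.0767] [-4.5344 -0.669   9.0461] 12.3667
[0.4019 0.4031 0.403  0.4053 0.4077 0.4354]
[0.3993 0.4035 0.4045 0.4045 0.4074 0.4367]
[0.4009 0.4023 0.4043 0.4057 0.4065 0.4063]
```

View pics/w4.png

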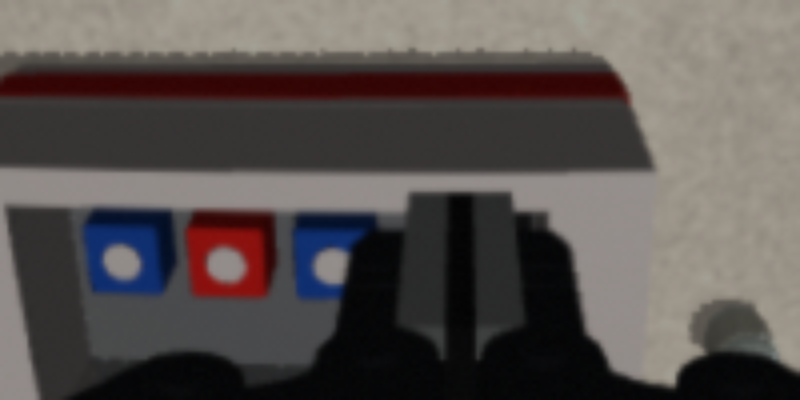

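The red cartridge's dot and face now line up with both blue ones: dots at crop (121,262), (226,265) and (330,266), with equal depths. A second 22 N press moved it no further. Next I close the cover from behind.

```bash
python3 - <<'E'
from h import *
M=np.array([0.5205,0.0785]); yaw=0.2193; X=np.array([np.cos(yaw),np.sin(yaw)])
H=M+0.143*X
def tcp(th,L=.145,back=.011):
    a=-L*np.cos(th)+.003*np.sin(th)+back; z=.107+L*np.sin(th)+.003*np.cos(th)
    return [*(H+a*X),z]
move_l([*(M-0.10*X),0.37],0.4)
move_l([*(H-0.0*X),0.37],0.4)
move_l(tcp(1.2,.143,.045),0.3)
o=observe(); print(o["eef_pos"],o["ft_force"],o["time_s"])
for th in np.linspace(1.1,.1,9):
    t=(1.1-th)
    if move_l(tcp(th,.143+.004*t,.011-.006*t),0.1,max_force=20): print("stopped",th); break
    o=observe(); print(round(th,2),o["eef_pos"],o["ft_force"])
print(o["time_s"])
E
```

```text
[0.656  0.1087 0.2432] [ 0.5741 -0.6207  1.3155] 15.4333
1.1 [0.6113 0.0985 0.2379] [ 0.4127 -0.3403  1.2475]
0.98 [0.5941 0.0949 0.2276] [0.4382 0.3486 0.7101]
0.85 [0.5789 0.0915 0.217 ] [1.4351 0.6816 0.3017]
0.73 [0.565  0.0885 0.2051] [0.7617 1.8188 0.3635]
0.6 [0.5526 0.0857 0.1914] [-0.4     0.8849  1.6874]
0.48 [0.5419 0.0833 0.1761] [0.263  1.1512 1.0998]
0.35 [0.5333 0.0813 0.1598] [-0.3349  0.3526  2.2465]
0.23 [0.5266 0.0799 0.1425] [-1.2734  0.68    2.1824]
0.1 [0.5221 0.0789 0.1246] [-1.6845  0.6086  2.2423]
18.725
```

```bash
python3 - <<'E'
from h import *
M=np.array([0.5205,0.0785]); yaw=0.2193; X=np.array([np.cos(yaw),np.sin(yaw)])
hit=move_l([*M,0.097],0.015,max_force=18)
o=observe(); print(hit,o["eef_pos"],o["ft_force"])
hold(.3); print(observe()["ft_force"])
move_l([*M,0.16],0.15)
move_l([*(M-0.05*X),0.33],0.3); hold(1.5)
c=get_calibration("wrist"); im,d=get_image("wrist"); np.savez("w5.npz",im=im,d=d,**c)
print(observe()["time_s"]); s,_=get_image("scene")
cv2.imwrite("pics/f.png",np.hstack([im[:,:,::-1][100:330,100:420],s[120:300:,220:380,::-1].repeat(1,0).__getitem__(slice(0,180)) if 0 else cv2.resize(s[100:300,180:420,::-1],(276,230))]))
E
```

```text
True [0.5216 0.0787 0.1039] [-1.3068 -0.2876  6.2648]
[-1.3719  0.59    7.1197]
23.1917
```

View pics/f.png

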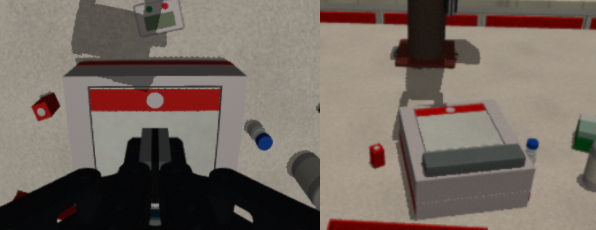

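The cover looks flush and shut in both views, with the mark at (155,100) in the left crop. I'll check its height numerically and then hand in.

```bash
python3 - <<'E'
from h import *
z=np.load("w5.npz"); c={k:z[k] for k in("intrinsics","world_from_camera")}
m=red(z["im"]); w=np.zeros_like(m); w[180:216,180:330]=m[180:216,180:330]
n,l,s,_=cv2.connectedComponentsWithStats(w); k=1+s[1:,4].argmax(); v,u=np.where(l==k)
r=cv2.minAreaRect(cast(np.c_[u,v],.11,c,True)[:,:2].astype(np.float32)*1000); print(r)
if abs(max(r[1])-170.3)<3 and np.hypot(r[0][0]-520.1,r[0][1]-78.2)<4: print("shut"); job_done(); print("done",observe()["time_s"])
E
```

```text
((520.505859375, 78.20880126953125), (29.061887741088867, 170.22412109375), 12.530327796936035)
shut
the job is handed in; nothing more can be done
the job is handed in; nothing more can be done
```

The job is done and handed in at about 23 s on the robot's clock, against the 54 s limit.

- **Opening:** I pressed the cover at its mark and let go, and it popped open by itself. Both camera views showed it standing open.
- **Cartridge:** I pushed the red cartridge down to its hard stop. A second press moved it no further. In the wrist picture, its dot and depth were level with both blue neighbours.
- **Closing:** I swung the cover down from behind with about 2 N, pressed it at the mark and released it.

Some 1.5 s after release, the cover's red stripe was within 0.5 mm of where it lay at the start, and its measured length had changed by less than 0.1 mm. That means the cover is flush and latched, and the gripper was clear of everything.

The bystanders visible in the last pictures looked undisturbed. I did not measure them. No check failed or disagreed.

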